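# Load a bushing magazine and hang it on the carousel

### The job

Load every loose brass bushing on the orange mat, end to end, into the empty square tube that stands in the wooden loading stand, and drop the steel follower weight in last, stem up, on top of them. Turn the carousel by the black wing grip on its top until its one empty hook stands over the white pointer on the base. Then, with tube loaded and hook in place, lift the tube out of the stand and hang it by its hanger on that hook, leaving the bystanders (rubber boot, flange, spanner) where they are.

Things in the scene. Friction and masses are not known exactly. Their poses are not given: they have to be found in the camera images.
- bushing1: brass bushing, a plain cylinder 30 mm in diameter, 20 mm tall with an 18 mm bore (grip it by the outside), standing on end; origin at the centre of its underside, z along its axis. All bushings are alike; 3 to 5 of the five are present (None if absent). About 65 g
- bushing2: brass bushing, a plain cylinder 30 mm in diameter, 20 mm tall with an 18 mm bore (grip it by the outside), standing on end; origin at the centre of its underside, z along its axis. All bushings are alike; 3 to 5 of the five are present (None if absent). About 65 g
- bushing3: brass bushing, a plain cylinder 30 mm in diameter, 20 mm tall with an 18 mm bore (grip it by the outside), standing on end; origin at the centre of its underside, z along its axis. All bushings are alike; 3 to 5 of the five are present (None if absent). About 65 g
- bushing4: brass bushing, a plain cylinder 30 mm in diameter, 20 mm tall with an 18 mm bore (grip it by the outside), standing on end; origin at the centre of its underside, z along its axis. All bushings are alike; 3 to 5 of the five are present (None if absent). About 65 g
- bushing5: brass bushing, a plain cylinder 30 mm in diameter, 20 mm tall with an 18 mm bore (grip it by the outside), standing on end; origin at the centre of its underside, z along its axis. All bushings are alike; 3 to 5 of the five are present (None if absent). About 65 g
- follower: steel follower weight: disc 30 mm in diameter and 15 mm thick with an upright stem on top, 12 mm in diameter and 25 mm tall (40 mm in all); origin at the centre of the disc's underside, z up along the stem. About 110 g. It stands on the mat among the bushings
- tube: loose square aluminium tube, 40 mm outside, 34 inside, 126 tall, 6 mm floor, open top, 10 mm viewing slots in its x walls, about 220 g; starts empty and upright in the stand, hanger (on its own -x side) roughly to world +x. Origin: centre of underside, z up. Grip its plain +y and -y sides near the top. Holds five bushings and the follower, whose stem may then stand 20 mm out of the mouth
- tube_mouth (a point): centre of the tube's open mouth, 126 mm above the tube's origin, axes of the tube
- hanger (a point): middle of the hanger's slot under its tab: x -26, y 0, z 114 mm in the tube's frame, tube's axes. Steel tab 30 mm wide (y), x -20 to -36 mm, z 114 to 118 mm; its last 4 mm are bent down to z 94 mm, leaving a 12 mm slot, open below, between lip and tube. When hung, x axes of tube and hook_top point the same way, and this point lies on hook_top within about 5 mm
- stand: fixed wooden loading stand, a block 70 mm square and 32 mm tall with a 44 mm square pocket open at the top, 26 mm deep (floor 6 mm above the bench); origin at the centre of its underside. The tube stands in the pocket, which has 2 mm of play all round
- rotor (a joint): turn of the carousel's rotor about its upright axis (rad, counter-clockwise from above positive). Turns either way within -6.2 to 6.2, with friction of about 0.25 N m, and stays where it is left. The empty hook stands over the pointer at +3.14 or -3.14; at 0 it is on the far side from the pointer
- wing (a point): centre of the black wing grip on the carousel's axis: bar 44 mm long (this point's x), 12 thick (y), z 200 to 235 mm, on a 64 mm disc; rotor's axes. Grip it across its thickness from above. The other three hooks, at 90 degree steps, carry like tubes that cannot come off (mouths at z 187 mm, outermost 149 mm from the axis)
- hook_top (a point): middle of the top edge (z 175 mm) of the EMPTY hook's upright plate, 103 mm from the axis; rotor's axes: x radially outward here, y sideways. Plate 28 mm wide (y), 4 thick (x), 85 tall, on an arm whose top is 37 mm lower. The tube hangs outside the plate with the hanger's lip behind it, bottom 61 mm above the bench, leaning in up to 0.12 rad
- front_mark (a point): point on the white pointer painted on the carousel's fixed base (a green disc 330 mm in diameter, 12 mm thick), 103 mm from the carousel's axis; axes of the base: its x axis points from the pointer to the carousel's axis. The empty hook is in place when hook_top is straight above this point
- boot: bystander: upright black ribbed rubber boot, 56 mm in diameter, 135 mm tall; origin at the centre of its underside
- flange: bystander: dark steel flange, 100 mm in diameter, 30 mm tall; origin at the centre of its underside
- spanner: bystander: flat steel spanner 180 mm long lying on the bench; origin at its middle
Mind the look-alikes: they are no part of the job. What is shaped like the bushing2 but turquoise is not meant.

How it is judged (in metres and radians):
On the way, in this order (a step that is already met when the one before it is completed fails the run):
1. every bushing and then the follower are in the tube, which still stands in the loading stand, and the empty hook is over the pointer (x of bushing1 in the frame of tube between -0.008 and 0.008 m and y of bushing1 in the frame of tube between -0.008 and 0.008 m and z of bushing1 in the frame of tube between 0 and 0.1 m and x of bushing2 in the frame of tube between -0.008 and 0.008 m and y of bushing2 in the frame of tube between -0.008 and 0.008 m and z of bushing2 in the frame of tube between 0 and 0.1 m and x of bushing3 in the frame of tube between -0.008 and 0.008 m and y of bushing3 in the frame of tube between -0.008 and 0.008 m and z of bushing3 in the frame of tube between 0 and 0.1 m and x of bushing4 in the frame of tube between -0.008 and 0.008 m and y of bushing4 in the frame of tube between -0.008 and 0.008 m and z of bushing4 in the frame of tube between 0 and 0.1 m and x of bushing5 in the frame of tube between -0.008 and 0.008 m and y of bushing5 in the frame of tube between -0.008 and 0.008 m and z of bushing5 in the frame of tube between 0 and 0.1 m and x of follower in the frame of tube between -0.008 and 0.008 m and y of follower in the frame of tube between -0.008 and 0.008 m and z of follower in the frame of tube between 0 and 0.112 m and z of each of bushing1, bushing2, bushing3, bushing4, bushing5 in the frame of follower below -0.015 m and horizontal distance between hook_top and front_mark below 0.028 m and distance between tube and stand below 0.015 m), for 0.2 s.
2. the tube is hung on the empty hook (x of hanger in the frame of hook_top between -0.012 and 0.012 m and y of hanger in the frame of hook_top between -0.012 and 0.012 m and z of hanger in the frame of hook_top between -0.006 and 0.006 m and angle between tube's own z axis and vertical below 0.2 rad and angle between the x axis of tube and the x axis of hook_top, either way round below 0.3 rad), for 0.2 s.
At the end, for the whole second after the job is handed in: The tube hangs at rest on the empty hook (12 mm sideways and radially, 6 mm in height, tilt under 0.2 rad, square within 0.3 rad), all present bushings inside it and the follower above them; the empty hook is within 28 mm of the pointer (all of step 2 and x of bushing1 in the frame of tube between -0.008 and 0.008 m and y of bushing1 in the frame of tube between -0.008 and 0.008 m and z of bushing1 in the frame of tube between 0 and 0.1 m and x of bushing2 in the frame of tube between -0.008 and 0.008 m and y of bushing2 in the frame of tube between -0.008 and 0.008 m and z of bushing2 in the frame of tube between 0 and 0.1 m and x of bushing3 in the frame of tube between -0.008 and 0.008 m and y of bushing3 in the frame of tube between -0.008 and 0.008 m and z of bushing3 in the frame of tube between 0 and 0.1 m and x of bushing4 in the frame of tube between -0.008 and 0.008 m and y of bushing4 in the frame of tube between -0.008 and 0.008 m and z of bushing4 in the frame of tube between 0 and 0.1 m and x of bushing5 in the frame of tube between -0.008 and 0.008 m and y of bushing5 in the frame of tube between -0.008 and 0.008 m and z of bushing5 in the frame of tube between 0 and 0.1 m and x of follower in the frame of tube between -0.008 and 0.008 m and y of follower in the frame of tube between -0.008 and 0.008 m and z of follower in the frame of tube between 0 and 0.112 m and z of each of bushing1, bushing2, bushing3, bushing4, bushing5 in the frame of follower below -0.015 m and horizontal distance between hook_top and front_mark below 0.028 m and linear speed of tube below 0.02 m/s and angular speed of tube below 0.2 rad/s and velocity of joint rotor between -0.05 and 0.05 rad/s); the robot touches nothing.
It fails at once if the boot is moved by more than 40 mm (distance of boot from where it was at the start of the episode above 0.04 m).
It fails at once if the flange is moved by more than 40 mm (distance of flange from where it was at the start of the episode above 0.04 m).
It fails at once if the spanner is moved by more than 40 mm (distance of spanner from where it was at the start of the episode above 0.04 m).
Of bushing1, bushing2, bushing3, bushing4, bushing5 only 3 to 5 are there at a start; the rules pass over those that are not, and their reading is None.
At some moment in a run one of bushing1, bushing2, bushing3, bushing4, bushing5, follower may be knocked a few centimetres aside while the robot is not near it.
It also fails if it takes over 210 s, if anything falls off the work surface, if the arm or the gripper's body presses on something with over 40 N, if the wrist force passes 120 N, or if a joint passes its speed limit or range.

### The arm

A 6-joint arm with a two-finger parallel gripper is mounted at the origin on the work surface. World frame = base frame: x ahead of the robot, y to its left, z up, the work surface at z = 0. Lengths are in m, angles in degrees, forces in N, time in s.
With the tool pointing down it reaches from about 0.25 to 0.725 m from the base axis. Payload 9.7 kg.
Tool frame: the origin (TCP) lies at the very end of the fingers, on their centre line; the grasp point (between the pads) lies tcp_to_grasp behind it (tcp_to_grasp is the distance from the TCP to the grasp point, in m); z points along the fingers, y is the direction in which the jaws open and shut (so a half turn about z gives the same grasp; the last joint's range is limited). The gripper opens to 85 mm and grips with 20 to 120 N. Pads are 22 mm wide; open, the fingers measure 114 mm over their backs; the gripper's body (76 mm by 85 mm) begins 54 mm behind the grasp point. The pads swing forward as they close: fully open they stand 13 mm farther back than shut.
Start: joints at [-76.031, 4.979, 10.078, 95.1, 0, 90], TCP at [0.133, -0.534, 0.231] pointing down, gripper open.
Joint ranges: [-179.16, 179.16], [-48.56, 103.87], [-65.8, 70.77], [-126.05, 130.52], [-82.76, 87.17], [-180, 180]. Speed limits (degrees/s): [127.2, 127.2, 147.25, 180, 180, 180].

### API

Orientations are given as [roll, pitch, yaw] about the fixed x, y, z axes, in that order (R = Rz(yaw) Ry(pitch) Rx(roll)).
In Python, from workcell import * gives the robot as it stands. The module is installed in compiled form; this text tells all that it offers.
- The arm moves only by the shell command python3 -m pendant 'ROWS' [FORCE]. ROWS is JSON, a list of rows, each a list of 3 entries, a list of its own where there are three numbers: the opening in per cent of the stroke, from 0 (shut) to 100 (fully open), then the shift along the world's x, y, z in mm, then the turn, a rotation vector about the world's x, y, z in degrees. A call has 1 to 20 rows; each row is the pose to reach, as a shift and turn from the pose measured when the call began; what a row does not reach only later rows make up. A row lasts 1/8 s, in which the tool goes at most 62.5 mm and 10.7 degrees, less where a joint would pass 70% of its speed; a pose out of reach is approached as far as the arm can. A call with a gripper value outside its range is refused whole. The fingers move at their own pace and stop on an object; FORCE is the grip in N (left out, the last holds). Time passes only in rows, so rows that repeat a pose let the fingers close. It gives the time, the measured TCP pose, the force and the opening at its end, in the units of the state.
- get_obs(): the state, without advancing time (a new reading comes with each control period).
- camera(name): name is "scene" or "top" or "wrist"; returns a dict with "img" (400x640x3 uint8, red, green, blue), "fx", "fy", "cx", "cy" (pixels), "cam_to_world" (4x4, takes a point from camera to world coordinates); the wrist camera has in their place "T_tool_cam" (4x4, takes a point from camera to tool coordinates, whose origin is the TCP and whose axes are the flange's). Camera axes: x right, y down, z forward; pixel columns grow to the right and rows downward; lengths in m; the calibration is good to about 2 mm. A picture is of the moment at which its call begins: read the wrist's pose just before it. There is no depth.
- job_done(): hands the job in, once; it reports no verdict.
Trained networks look in a picture, given as the dict that the camera call returned (one of the last four; its "shot" number tells which), for a name from the list of things; names that differ only in an ending like _2 or _b are one class to them, and where a whole thing is asked for, a point or a joint stands for the part that bears it (a point fixed in the world has none). Each returns a list of dicts, best first, with "confidence" (0 to 1); they miss things now and then, are a little off and sometimes report something else, mostly with a low value. They report only what shows in the picture. A call takes as long as a camera call. They do not tell look-alikes from the thing itself.
- regions_of(picture, label): "region" (400x640 bool, what is visible of it).
- pinpoint(picture, label): "position" ([x, y, z] in m, in world coordinates, good to about 4 mm: a listed point, or the origin of a listed thing).
The state is a dict: "time": time; "q": joint angles; "qd": joint speeds; "joint_efforts": joint torques, N m; "ee_pos": TCP position; "tcp_rot": TCP orientation; "wrist_force": force on the tool from outside, world axes, zero at the start; "torque": the same for the moment, N m; "opening": finger opening in m.
Only numpy, scipy, OpenCV 4.12 (cv2) and the standard library are available. Lean on these libraries where they do the work, as an engineer would, in place of code of your own. Each camera call takes 0.05 s, during which the arm holds its last target. There are 200 camera calls.

## Working session

There is one attempt and no reset: what is moved stays moved. The work goes in short steps, Python scripts to look and compute and a shell command to move; the robot and the scene stay as the last step left them, time stands still between calls to the robot, and variables do not carry over. Pictures are saved under pics/ and viewed, about 12 in all and at most 16, crops included, and the job is handed in when it is done.

```bash
mkdir -p pics; cat > h.py <<'E'
from workcell import *
import numpy as np, cv2
def save(p,n,crop=None,s=1):
    im=p["img"][:,:,::-1]
    if crop: x0,y0,x1,y1=crop; im=im[y0:y1,x0:x1]
    cv2.imwrite("pics/"+n,cv2.resize(im,None,fx=s,fy=s,interpolation=cv2.INTER_CUBIC))
def T(p):
    if "cam_to_world" in p: return np.array(p["cam_to_world"])
    o=p["obs"]; M=np.eye(4); M[:3,3]=o["ee_pos"]
    from scipy.spatial.transform import Rotation as R
    M[:3,:3]=R.from_euler("xyz",o["tcp_rot"],degrees=True).as_matrix()
    return M@np.array(p["T_tool_cam"])
def proj(p,w):
    c=np.linalg.inv(T(p))@np.append(w,1); return [round(float(p["fx"]*c[0]/c[2]+p["cx"]),1),round(float(p["fy"]*c[1]/c[2]+p["cy"]),1)]
def ray(p,u,v,z):
    M=T(p); d=M[:3,:3]@np.array([(u-p["cx"])/p["fx"],(v-p["cy"])/p["fy"],1]); o=M[:3,3]
    return (o+d*(z-o[2])/d[2]).round(4)
def cam(n):
    o=get_obs(); p=camera(n); p["obs"]=o; return p
E
cat > a.py <<'E'
from h import *
print(get_obs())
for n in ("top","scene"):
    p=cam(n); save(p,n+"0.png"); print(n,T(p).round(3).tolist(),p["fx"])
    for l in ("bushing1","follower","tube","tube_mouth","hanger","stand","wing","hook_top","front_mark","boot","flange","spanner"):
        for d in pinpoint(p,l):
            if d["confidence"]>.2: print(l,round(d["confidence"],2),np.round(d["position"],4),proj(p,d["position"]))
E
python3 a.py
```

```text
{'time': 0.0, 'q': array([-7.60298949e+01,  5.00845183e+00,  1.00338399e+01,  9.50976607e+01,
       -2.81262275e-03,  8.99995800e+01]), 'qd': array([-0.11304863,  0.14953177,  0.01909939,  0.01074849, -0.02234499,
        0.01020663]), 'joint_efforts': array([ 5.37518899e-04, -5.20387101e+01,  4.64803398e+01,  1.62975682e-02,
        2.00653710e-05,  6.10547644e-06]), 'ee_pos': array([ 0.13271136, -0.53351976,  0.23060296]), 'tcp_rot': array([-1.79927727e+02,  2.81209072e-03,  1.39705286e+01]), 'wrist_force': array([-0.10878807, -0.42441565,  0.2711187 ]), 'torque': array([-0.05023775,  0.0300192 , -0.01509518]), 'opening': 0.08529655350670204}
top [[0.013, -0.977, 0.211, 0.341], [-1.0, -0.013, 0.001, 0.046], [0.002, -0.211, -0.978, 1.12], [0.0, 0.0, 0.0, 1.0]] 380.464561886887
bushing1 0.65 [ 7.610e-01 -1.558e-01  2.000e-04] [389.3, 147.5]
bushing1 0.62 [ 0.7674 -0.2215  0.0011] [410.5, 145.7]
bushing1 0.54 [ 0.6292 -0.3025 -0.0012] [438.6, 189.3]
bushing1 0.53 [ 0.5672 -0.1918 -0.0018] [402.7, 208.9]
bushing1 0.47 [ 0.4505 -0.2021 -0.0008] [407.5, 247.8]
bushing1 0.4 [ 0.66   -0.2
[... 1516 characters left out ...]
07 0.0054] [305.4, 267.0]
tube_mouth 0.84 [ 0.5501 -0.0033  0.1363] [302.6, 227.8]
hanger 0.73 [0.5202 0.0018 0.1204] [293.0, 226.5]
stand 0.77 [ 5.448e-01  2.600e-03 -4.000e-04] [303.3, 266.7]
stand 0.45 [ 0.5503 -0.002   0.1313] [303.1, 229.2]
wing 0.6 [0.5464 0.3115 0.2144] [371.2, 134.4]
wing 0.41 [ 0.7624 -0.0707 -0.0048] [370.0, 336.2]
hook_top 0.9 [0.4904 0.3984 0.1744] [366.1, 128.5]
front_mark 0.82 [0.5058 0.2095 0.014 ] [334.3, 209.2]
boot 0.7 [ 0.7606 -0.0713 -0.0008] [369.3, 334.9]
flange 0.8 [0.7582 0.0451 0.0037] [392.3, 293.6]
spanner 0.53 [0.3864 0.0971 0.001 ] [275.4, 219.3]
spanner 0.49 [0.4901 0.4008 0.1754] [366.5, 127.8]
spanner 0.22 [0.5429 0.3096 0.2179] [369.8, 133.1]
```

```bash
python3 -c "
from h import *
p=cam('top'); save(p,'t1.png',(150,110,470,310),2.5)
p=cam('scene'); save(p,'s1.png',(150,80,470,400),1.8)"
```

```text
(no output)
```

View pics/t1.png

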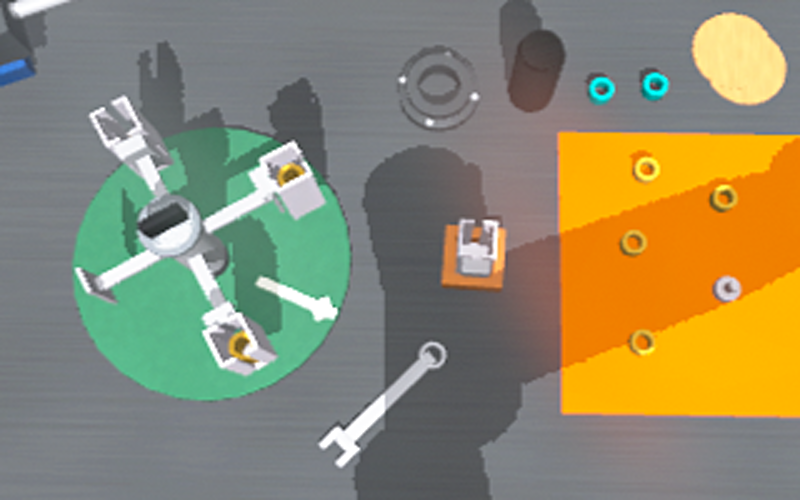

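View pics/s1.png

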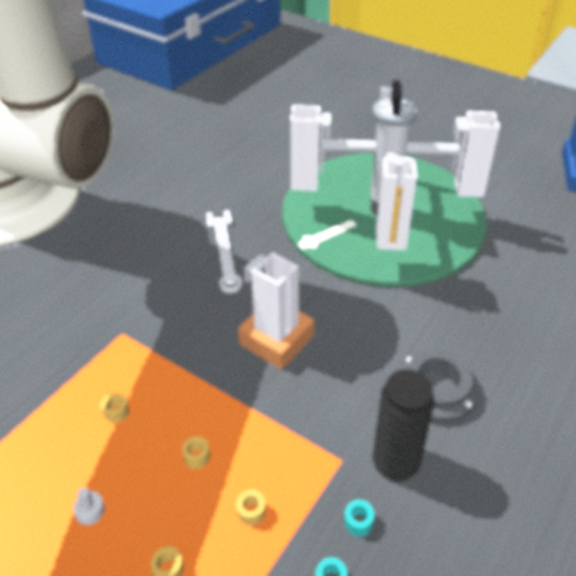

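```bash
python3 -m pendant '[[60,[317,234,100],[0,0,0]],[60,[317,234,100],[0,0,0]],[60,[317,234,100],[0,0,0]],[60,[317,234,100],[0,0,0]],[60,[317,234,100],[0,0,0]],[60,[317,234,100],[0,0,0]],[60,[317,234,100],[0,0,0]],[60,[317,234,100],[0,0,0]],[60,[317,234,100],[0,0,0]],[60,[317,234,100],[0,0,0]]]' 40; cat > w.py <<'E'
from h import *
import sys
print("grasp",tcp_to_grasp if "tcp_to_grasp" in globals() else None)
p=cam("wrist"); save(p,sys.argv[1]); print(np.round(p["obs"]["ee_pos"],4),p["obs"]["tcp_rot"].round(2),p["obs"]["opening"],p["obs"]["wrist_force"].round(1)); print(T(p).round(3).tolist(),p["fx"])
for l in sys.argv[2:]:
    for d in pinpoint(p,l):
        if d["confidence"]>.2: print(l,round(d["confidence"],2),np.round(d["position"],4),proj(p,d["position"]))
E
python3 w.py w1.png bushing1 follower
```

```text
time: 2.65
ee_pos: [0.4489, -0.3004, 0.3312]
tcp_rot: [-180.0, 0.0, 13.9]
wrist_force: [0.1, -0.3, 0.1]
opening: 0.0515
grasp 0.0187
[ 0.4489 -0.3004  0.3312] [-1.800e+02  1.000e-02  1.389e+01] 0.051495022390111174 [ 0.1 -0.3  0.1]
[[0.24, -0.926, -0.29, 0.523], [-0.971, -0.23, -0.071, -0.282], [-0.001, 0.299, -0.954, 0.474], [0.0, 0.0, 0.0, 1.0]] 356.06747764824354
bushing1 0.82 [ 0.5688 -0.1934  0.    ] [256.4, 30.5]
bushing1 0.75 [ 0.4546 -0.1959 -0.001 ] [241.8, 123.6]
bushing1 0.63 [ 0.6218 -0.3037  0.0026] [355.8, 7.1]
follower 0.78 [ 0.5086 -0.2981  0.001 ] [327.5, 101.7]
```

View pics/w1.png

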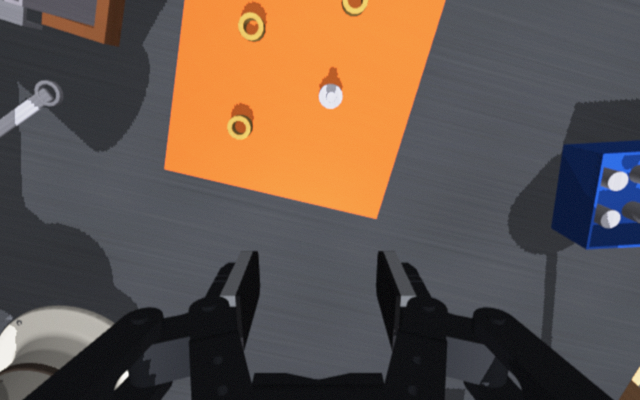

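```bash
python3 -m pendant '[[70,[-29,100,-131],[0,0,-13.9]],[70,[-29,100,-131],[0,0,-13.9]],[70,[-29,100,-131],[0,0,-13.9]],[70,[-29,100,-131],[0,0,-13.9]],[70,[-29,100,-131],[0,0,-13.9]],[70,[-29,100,-131],[0,0,-13.9]]]' 40; cat >> h.py <<'E'
from scipy.optimize import least_squares
_a=np.linspace(0,2*np.pi,48,endpoint=False)
def cyl(x,y,z0,r,h): return [np.array([x+r*np.cos(t),y+r*np.sin(t),z]) for z in (z0,z0+h) for t in _a]
def fit(p,mask,model,x0):
    v,u=np.nonzero(mask); bb=np.array([u.min(),u.max()+1,v.min(),v.max()+1])
    def bbox(q):
        P=np.array([proj(p,w) for w in model(q)]); return np.array([P[:,0].min(),P[:,0].max(),P[:,1].min(),P[:,1].max()])
    s=least_squares(lambda q:bbox(q)-bb,x0,x_scale=.01,diff_step=1e-2)
    return s.x.round(4),s.fun.round(1)
def bush(p,label="bushing1",z0=0.0):
    out=[]
    for d in regions_of(p,label):
        m=d["region"].astype(np.uint8); n,lab,st,c=cv2.connectedComponentsWithStats(m)
        if n<2: continue
        k=1+st[1:,4].argmax(); m=lab==k; x,y,w,h,A=st[k]
        if x<2 or y<2 or x+w>638 or y+h>398 or d["confidence"]<.25: continue
        g=ray(p,*c[k],z0+.01)[:2]
        mod=(lambda q:cyl(q[0],q[1],z0,.015,.02)) if label[0]=="b" else (lambda q:cyl(q[0],q[1],z0,.015,.015)+cyl(q[0],q[1],z0,.006,.04))
        out.append((round(d["confidence"],2),*fit(p,m,mod,g),c[k].round(0)))
    return out
E
python3 - <<'E'
from h import *
p=cam("wrist"); save(p,"w2.png"); print(p["obs"]["ee_pos"].round(4),p["obs"]["tcp_rot"].round(2))
for l in("bushing1","follower"):
    for o in bush(p,l): print(l,*o)
    for d in pinpoint(p,l): print(d["confidence"],np.round(d["position"],4))
t=cam("top")
for l in("bushing1","follower"):
    for o in bush(t,l): print(l,*o)
E
```

```text
time: 3.55
ee_pos: [0.4209, -0.2014, 0.2017]
tcp_rot: [179.9, -0.1, -0.1]
wrist_force: [-0.4, 1.0, -0.5]
opening: 0.0596
[ 0.4209 -0.2014  0.2017] [ 1.7993e+02 -1.2000e-01 -6.0000e-02]
bushing1 0.93 [ 0.4514 -0.1968] [-0.5  0.5 -0.5  0.6] [312. 139.]
0.66 [ 0.4527 -0.1954  0.0024]
follower 0.56 [ 0.5157 -0.2997] [-0.4  0.4  0.5 -0.5] [428.  65.]
0.71 [ 0.5105 -0.296   0.0057]
bushing1 0.66 [ 0.7662 -0.2241] [-0.6  0.6  0.2 -0.2] [411. 144.]
bushing1 0.64 [ 0.6603 -0.2081] [-0.7  0.7 -0.7  0.7] [407. 178.]
bushing1 0.55 [ 0.6272 -0.3017] [-0.5  0.5 -0.6  0.7] [439. 189.]
follower 0.26 [0.5725 0.323 ] [ 43.3 -43.5  48.8 -49.3] [230. 201.]
```

View pics/w2.png

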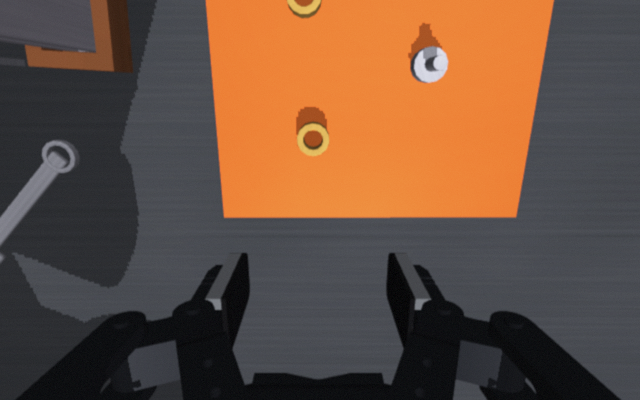

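```bash
python3 -m pendant '[[70,[30.5,4.6,-100],[0,0,0]],[70,[30.5,4.6,-100],[0,0,0]],[70,[30.5,4.6,-160],[0,0,0]],[70,[30.5,4.6,-198],[0,0,0]],[70,[30.5,4.6,-198],[0,0,0]],[70,[30.5,4.6,-198],[0,0,0]],[20,[30.5,4.6,-198],[0,0,0]],[20,[30.5,4.6,-198],[0,0,0]],[20,[30.5,4.6,-198],[0,0,0]],[20,[30.5,4.6,-198],[0,0,0]],[20,[30.5,4.6,-198],[0,0,0]]]' 40; python3 - <<'E'
from h import *
p=cam("wrist"); save(p,"w3.png"); print(p["obs"]["ee_pos"].round(4),p["obs"]["opening"],p["obs"]["wrist_force"])
for o in bush(p): print(*o)
E
```

```text
time: 5.32
ee_pos: [0.4517, -0.1963, 0.0043]
tcp_rot: [179.9, -0.2, -0.0]
wrist_force: [-2.0, 0.8, 7.1]
opening: 0.0284
[ 0.4517 -0.1963  0.0043] 0.028440082303088202 [-2.01144804  0.77414064  7.08326904]
0.56 [ 0.4513 -0.1959] [-2.   2.  -0.9  1.1] [317. 275.]
```

View pics/w3.png

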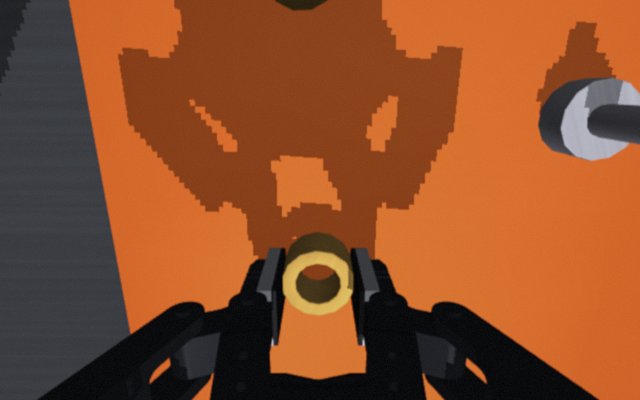

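```bash
python3 -m pendant '[[20,[0,0,60],[0,0,0]],[20,[0,0,120],[0,0,0]],[20,[0,0,180],[0,0,0]],[20,[15,50,225],[0,0,0]],[20,[30,110,266],[0,0,0]],[20,[48,170,266],[0,0,0]],[20,[48,196,266],[0,0,0]],[20,[48,196,266],[0,0,0]],[20,[48,196,266],[0,0,0]]]' 40; python3 w.py w4.png tube tube_mouth hanger stand
```

```text
time: 6.55
ee_pos: [0.4996, -0.0008, 0.2707]
tcp_rot: [179.9, -0.2, -0.0]
wrist_force: [-0.1, -0.3, -0.6]
opening: 0.028
grasp 0.0187
[ 0.4996 -0.0008  0.2707] [ 1.7994e+02 -1.8000e-01 -2.0000e-02] 0.02804799301796532 [-0.1 -0.3 -0.6]
[[-0.0, -0.955, -0.295, 0.576], [-1.0, 0.0, -0.0, -0.0], [0.001, 0.295, -0.955, 0.414], [0.0, 0.0, 0.0, 1.0]] 356.06747764824354
tube 0.61 [0.5485 0.001  0.0084] [316.3, 113.7]
tube 0.47 [ 0.5104 -0.2977  0.0044] [575.4, 147.4]
tube_mouth 0.6 [ 5.494e-01 -2.000e-04  1.337e-01] [317.4, 123.7]
tube_mouth 0.24 [ 0.6202 -0.3033  0.0021] [601.1, 44.5]
hanger 0.86 [ 0.5221 -0.0013  0.1223] [318.7, 156.0]
hanger 0.5 [ 0.5491 -0.0026  0.0095] [319.6, 113.3]
hanger 0.24 [0.3827 0.0954 0.0029] [241.7, 248.1]
stand 0.21 [ 0.5222 -0.0031  0.1256] [321.0, 156.6]
```

View pics/w4.png

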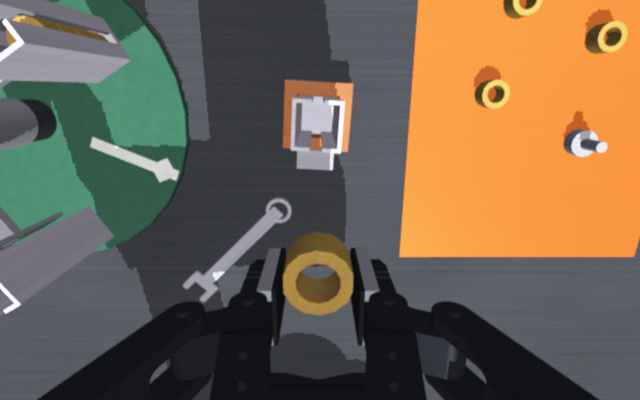

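```bash
cat > tb.py <<'E'
from h import *
import sys
x,y,yaw=map(float,sys.argv[2:5]); yaw=np.radians(yaw)
p=cam("wrist"); S=10; x0,y0,x1,y1=[int(a) for a in sys.argv[5:9]]
im=cv2.resize(p["img"][y0:y1,x0:x1,::-1],None,fx=S,fy=S,interpolation=cv2.INTER_CUBIC)
for hw,c in((.02,(0,0,255)),(.017,(255,0,0))):
    P=[]
    for a,b in((1,1),(1,-1),(-1,-1),(-1,1)):
        a,b=a*hw,b*hw; P.append(proj(p,[x+a*np.cos(yaw)-b*np.sin(yaw),y+a*np.sin(yaw)+b*np.cos(yaw),.132]))
    P=((np.array(P)-[x0,y0]+.5)*S).astype(int); cv2.polylines(im,[P],True,c,1)
cv2.imwrite("pics/"+sys.argv[1],im)
E
python3 tb.py w5.png .549 -.0005 0 280 75 355 175
```

```text
(no output)
```

View pics/w5.png

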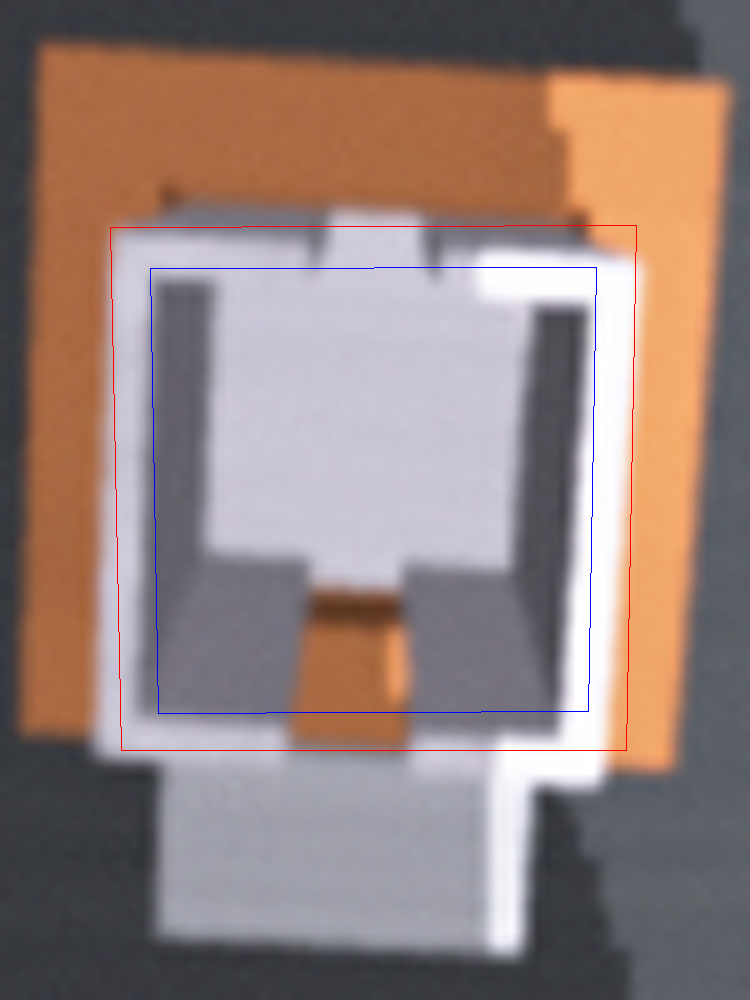

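```bash
python3 - <<'E'
from h import *
p=cam("wrist")
c=[ray(p,280-.5+a/10,75-.5+b/10,.132)[:2] for a,b in((112,232),(645,262),(605,785),(97,757))]
c=np.array(c);print(c,c.mean(0))
for i in range(4): d=c[(i+1)%4]-c[i]; print(np.hypot(*d),np.degrees(np.arctan2(d[1],d[0])))
E
```

```text
[[ 0.5687  0.0195]
 [ 0.5664 -0.0211]
 [ 0.5262 -0.0188]
 [ 0.5285  0.0216]] [5.4745e-01 3.0000e-04]
0.04066509559806788 -93.24235447590809
0.040265742263119915 176.7254531522332
0.04046541733381728 86.74162876481711
0.040254813376787636 -2.990344975165375
```

```bash
python3 -m pendant '[[20,[48.3,0.8,-60],[0,0,-3]],[20,[48.3,0.8,-115],[0,0,-3]],[20,[48.3,0.8,-127],[0,0,-3]],[20,[48.3,0.8,-127],[0,0,-3]],[20,[48.3,0.8,-127],[0,0,-3]],[20,[48.3,0.8,-133],[0,0,-3]],[20,[48.3,0.8,-138],[0,0,-3]],[20,[48.3,0.8,-138],[0,0,-3]],[20,[48.3,0.8,-138],[0,0,-3]]]'; python3 w.py w6.png
```

```text
time: 8.02
ee_pos: [0.5489, -0.0151, 0.1361]
tcp_rot: [-179.5, -0.5, -1.8]
wrist_force: [-1.8, -0.9, 18.8]
opening: 0.0284
grasp 0.0187
[ 0.5489 -0.0151  0.1361] [-179.47   -0.51   -1.8 ] 0.028356947021765416 [-1.8 -0.9 18.8]
[[-0.031, -0.957, -0.29, 0.624], [-0.999, 0.027, 0.018, -0.018], [-0.01, 0.29, -0.957, 0.28], [0.0, 0.0, 0.0, 1.0]] 356.06747764824354
```

View pics/w6.png

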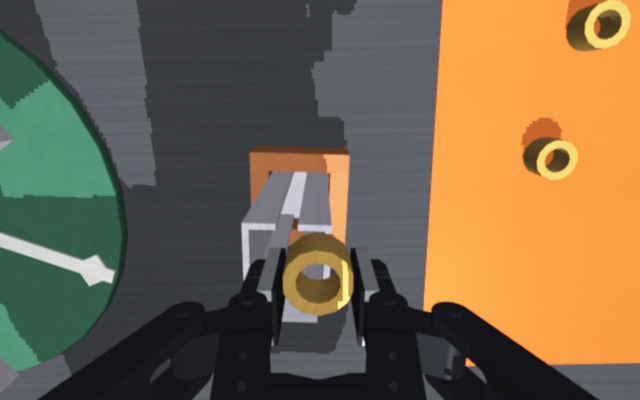

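```bash
for i in 1 ; do python3 -m pendant '[[20,[0,0,15],[0,0,0]],[20,[0,0,20],[0,0,0]],[20,[0,0,20],[0,0,0]],[20,[0,0,20],[0,0,0]]]'; done; python3 -m pendant '[[20,[-1,15,0],[0,0,0]],[20,[-1,15,0],[0,0,0]],[20,[-1,15,0],[0,0,0]]]'; python3 -c "
from h import *
o=get_obs();print(o['q'],o['ee_pos'],o['joint_efforts'])"
```

```text
time: 8.57
ee_pos: [0.5487, -0.0151, 0.1554]
tcp_rot: [-179.5, -0.4, -1.8]
wrist_force: [-0.4, 0.4, -1.2]
opening: 0.028
time: 8.95
ee_pos: [0.5475, -0.0072, 0.1552]
tcp_rot: [-179.2, -0.4, -1.1]
wrist_force: [-0.4, -0.0, -1.1]
opening: 0.0285
[-1.19508660e+00  3.30686681e+00 -1.12322505e-01  8.61481317e+01
  8.42200661e-01  1.79942680e+02] [ 0.54747238 -0.00723092  0.15523767] [ 1.34788966e-01 -5.11075580e+01  4.73845589e+01 -7.81660667e-02
  6.29431754e-02 -9.37562135e-06]
```

```bash
python3 -m pendant '[[20,[0,0,60],[0,0,0]],[20,[-48,7,116],[-0.8,0.4,11]],[20,[-48,7,116],[-0.8,0.4,11]],[20,[-48,7,116],[-0.8,0.4,11]],[20,[-48,7,116],[-0.8,0.4,11]],[20,[-48,7,116],[-0.8,0.4,11]]]'; python3 w.py w7.png bushing1 tube_mouth; python3 tb.py w8.png .5475 0 -3.1 280 75 370 175
```

```text
time: 9.7
ee_pos: [0.4996, -0.0004, 0.2696]
tcp_rot: [-179.9, 0.2, 9.8]
wrist_force: [-0.7, -0.8, -2.0]
opening: 0.0283
grasp 0.0187
[ 4.996e-01 -4.000e-04  2.696e-01] [-1.799e+02  1.600e-01  9.820e+00] 0.02830816106602014 [-0.7 -0.8 -2. ]
[[0.171, -0.939, -0.297, 0.575], [-0.985, -0.164, -0.049, 0.013], [-0.002, 0.301, -0.954, 0.412], [0.0, 0.0, 0.0, 1.0]] 356.06747764824354
bushing1 0.95 [ 0.6252 -0.3021  0.0027] [608.6, 90.4]
bushing1 0.84 [ 0.6592 -0.2097 -0.0023] [536.6, 42.2]
bushing1 0.64 [0.5019 0.2168 0.0147] [124.1, 121.7]
bushing1 0.58 [ 0.4969 -0.0028  0.2647] [322.9, 267.0]
tube_mouth 0.82 [ 0.5475 -0.0042  0.1332] [334.1, 127.1]
```

View pics/w8.png

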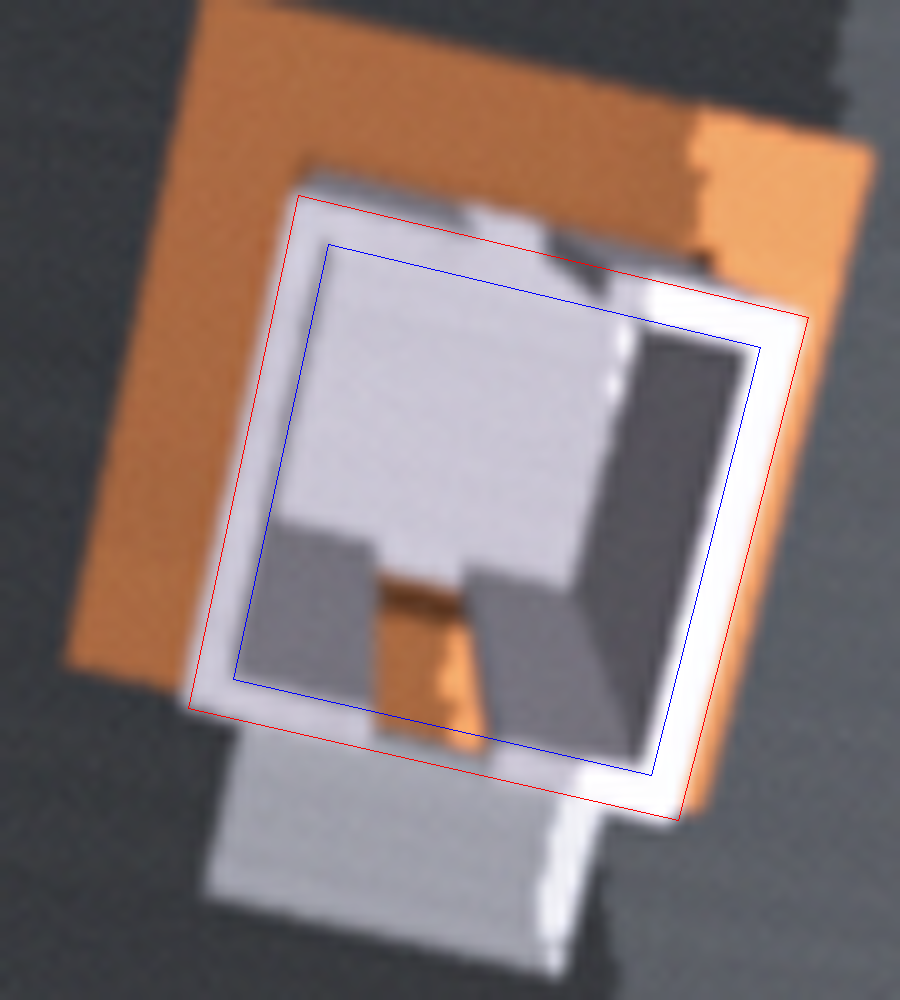

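```bash
python3 -m pendant '[[20,[48.3,0.5,-60],[0,0,0]],[20,[48.3,0.5,-115],[0,0,0]],[20,[48.3,0.5,-127],[0,0,0]],[20,[48.3,0.5,-127],[0,0,0]],[20,[48.3,0.5,-132],[0,0,0]],[20,[48.3,0.5,-137],[0,0,0]],[20,[48.3,0.5,-139],[0,0,0]],[20,[48.3,0.5,-139],[0,0,0]]]'
```

```text
time: 10.9
ee_pos: [0.5479, 0.0002, 0.1319]
tcp_rot: [-179.9, 0.1, 9.8]
wrist_force: [-0.5, 0.7, -1.2]
opening: 0.0283
```

```bash
python3 -m pendant '[[20,[0,0,-3],[0,0,0]],[20,[0,0,-3],[0,0,0]]]'; python3 -m pendant '[[50,[0,0,0],[0,0,0]],[60,[0,0,0],[0,0,0]],[60,[0,0,0],[0,0,0]],[60,[0,0,40],[0,0,0]],[60,[0,0,90],[0,0,0]],[60,[-30,-10,138],[0,0,0]],[60,[-50,0,138],[0,0,0]],[60,[-50,0,138],[0,0,0]]]'; python3 w.py w9.png bushing1; python3 -c "
from h import *
cv2.imwrite('pics/w9c.png',cv2.resize(cv2.imread('pics/w9.png')[60:180,270:390],None,fx=5,fy=5))"
```

```text
time: 11.15
ee_pos: [0.5489, 0.0002, 0.1318]
tcp_rot: [-180.0, -0.2, 9.9]
wrist_force: [-1.4, -0.7, 16.1]
opening: 0.0284
time: 12.15
ee_pos: [0.4985, 0.0004, 0.2705]
tcp_rot: [-180.0, -0.3, 9.9]
wrist_force: [0.6, 0.7, -0.2]
opening: 0.0514
grasp 0.0187
[4.985e-01 4.000e-04 2.705e-01] [-179.97   -0.26    9.87] 0.051370566276373986 [ 0.6  0.7 -0.2]
[[0.172, -0.942, -0.29, 0.573], [-0.985, -0.164, -0.049, 0.014], [-0.001, 0.294, -0.956, 0.414], [0.0, 0.0, 0.0, 1.0]] 356.06747764824354
bushing1 0.91 [ 0.6227 -0.3009  0.001 ] [604.6, 93.7]
bushing1 0.83 [0.5471 0.0024 0.0138] [324.1, 115.2]
bushing1 0.82 [ 0.5688 -0.192  -0.0034] [493.3, 124.8]
bushing1 0.75 [ 0.6581 -0.208  -0.0014] [534.6, 44.5]
```

View pics/w9c.png

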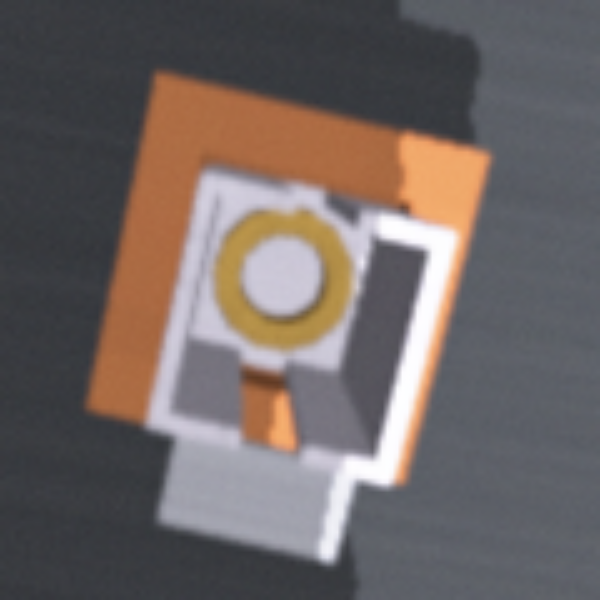

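```bash
python3 -m pendant '[[70,[10,-60,0],[0,0,0]],[70,[20,-120,-20],[0,0,0]],[70,[40,-197,-70],[0,0,0]],[70,[40,-197,-70],[0,0,0]],[70,[40,-197,-70],[0,0,0]],[70,[40,-197,-70],[0,0,0]]]'; cat > b.py <<'E'
from h import *
import sys
p=cam("wrist"); o=p["obs"]; print("tcp",o["ee_pos"].round(4),o["tcp_rot"].round(2),o["opening"])
for l in sys.argv[1:]:
    for c,x,f,px in bush(p,l): print(l,c,x,f,px,"shift mm",((x-o["ee_pos"][:2])*1000).round(1), "dz",round((.008-o["ee_pos"][2])*1000,1))
E
python3 b.py bushing1 follower
```

```text
time: 13.0
ee_pos: [0.5393, -0.1966, 0.1988]
tcp_rot: [-179.9, -0.1, 9.9]
wrist_force: [-0.5, 0.2, 0.8]
opening: 0.0598
tcp [ 0.5393 -0.1966  0.1988] [-1.7992e+02 -1.1000e-01  9.8600e+00] 0.05976112451430938
bushing1 0.85 [ 0.6255 -0.3007] [-0.7  0.8 -0.3  0.4] [449.  98.] shift mm [  86.2 -104.1] dz -190.8
bushing1 0.56 [ 0.6596 -0.208 ] [-1.2  1.2 -0.1  0.1] [357.  37.] shift mm [120.3 -11.4] dz -190.8
bushing1 0.56 [ 0.5693 -0.19  ] [ 0.4 -0.4 -0.2  0.2] [316. 140.] shift mm [30.   6.6] dz -190.8
follower 0.73 [ 0.5156 -0.2997] [-1.1  1.1 -0.3  0.3] [417. 212.] shift mm [ -23.7 -103.1] dz -190.8
```

```bash
python3 -m pendant '[[70,[30,6.6,-60],[0,0,0]],[70,[30,6.6,-110],[0,0,0]],[70,[30,6.6,-160],[0,0,0]],[70,[30,6.6,-191],[0,0,0]],[70,[30,6.6,-191],[0,0,0]],[70,[30,6.6,-191],[0,0,0]],[20,[30,6.6,-191],[0,0,0]],[20,[30,6.6,-191],[0,0,0]],[20,[30,6.6,-191],[0,0,0]],[20,[30,6.6,-191],[0,0,0]]]' 40; python3 b.py bushing1
```

```text
time: 14.4
ee_pos: [0.5704, -0.1897, 0.0109]
tcp_rot: [179.9, -0.4, 9.9]
wrist_force: [-1.7, 0.3, 6.9]
opening: 0.0278
tcp [ 0.5704 -0.1897  0.0109] [179.94  -0.36   9.94] 0.027810425764035047
bushing1 0.65 [ 0.6597 -0.2081] [-0.6  0.6 -0.3  0.3] [412.  61.] shift mm [ 89.3 -18.4] dz -2.9
```

```bash
python3 -m pendant '[[20,[0,0,60],[0,0,0]],[20,[0,0,120],[0,0,0]],[20,[0,0,179],[0,0,0]],[20,[-8,60,190],[0,0,0]],[20,[-15,120,190],[0,0,0]],[20,[-22.5,190,180],[0,0,0]],[20,[-22.5,190,170],[0,0,0]],[20,[-22.5,190,150],[0,0,0]],[20,[-22.5,190,140],[0,0,0]],[20,[-22.5,190,140],[0,0,0]],[20,[-22.5,190,130],[0,0,0]],[20,[-22.5,190,125],[0,0,0]],[20,[-22.5,190,125],[0,0,0]]]'
```

```text
time: 16.12
ee_pos: [0.5478, 0.0002, 0.1355]
tcp_rot: [180.0, -0.3, 9.9]
wrist_force: [0.2, -0.3, -0.9]
opening: 0.0278
```

Inserted with no contact force; release and go to the next one (A at 0.660, -0.208).

```bash
python3 -m pendant '[[50,[0,0,0],[0,0,0]],[60,[0,0,0],[0,0,0]],[60,[0,0,0],[0,0,0]],[60,[0,0,40],[0,0,0]],[70,[0,0,90],[0,0,0]],[70,[20,-60,90],[0,0,0]],[70,[50,-120,80],[0,0,0]],[70,[82,-205,65],[0,0,0]],[70,[82,-205,65],[0,0,0]],[70,[82,-205,65],[0,0,0]],[70,[82,-205,65],[0,0,0]]]'; python3 b.py bushing1
```

```text
time: 17.5
ee_pos: [0.6296, -0.2045, 0.2005]
tcp_rot: [180.0, -0.3, 9.9]
wrist_force: [-0.5, -0.1, 0.3]
opening: 0.06
tcp [ 0.6296 -0.2045  0.2005] [179.97  -0.31   9.92] 0.060025739989036896
bushing1 0.88 [ 0.6599 -0.2083] [-0.5  0.5 -1.   1.1] [328. 141.] shift mm [30.3 -3.8] dz -192.5
bushing1 0.66 [ 0.6251 -0.3003] [-0.6  0.6 -0.6  0.6] [414. 192.] shift mm [ -4.5 -95.8] dz -192.5
bushing1 0.56 [0.5535 0.0135] [-14.4  13.9 -13.7  14.5] [ 87. 208.] shift mm [-76.1 218. ] dz -192.5
```

```bash
python3 -m pendant '[[70,[30.3,-3.8,-60],[0,0,0]],[70,[30.3,-3.8,-110],[0,0,0]],[70,[30.3,-3.8,-160],[0,0,0]],[70,[30.3,-3.8,-192],[0,0,0]],[70,[30.3,-3.8,-192],[0,0,0]],[70,[30.3,-3.8,-192],[0,0,0]],[20,[30.3,-3.8,-192],[0,0,0]],[20,[30.3,-3.8,-192],[0,0,0]],[20,[30.3,-3.8,-192],[0,0,0]],[20,[30.3,-3.8,-192],[0,0,0]]]' 40
```

```text
time: 18.85
ee_pos: [0.6609, -0.2078, 0.0113]
tcp_rot: [179.9, -0.5, 10.0]
wrist_force: [-1.0, 1.0, 6.2]
opening: 0.0276
```

```bash
python3 -m pendant '[[20,[0,0,60],[0,0,0]],[20,[0,0,120],[0,0,0]],[20,[0,0,179],[0,0,0]],[20,[-30,50,190],[0,0,0]],[20,[-60,105,190],[0,0,0]],[20,[-90,160,190],[0,0,0]],[20,[-112.7,208,180],[0,0,0]],[20,[-112.7,208,160],[0,0,0]],[20,[-112.7,208,145],[0,0,0]],[20,[-112.7,208,140],[0,0,0]],[20,[-112.7,208,140],[0,0,0]],[20,[-112.7,208,130],[0,0,0]],[20,[-112.7,208,125],[0,0,0]],[20,[-112.7,208,125],[0,0,0]]]'
```

```text
time: 20.6
ee_pos: [0.548, 0.0001, 0.1358]
tcp_rot: [179.9, -0.5, 10.0]
wrist_force: [0.0, -0.7, 0.0]
opening: 0.028
```

```bash
python3 -m pendant '[[50,[0,0,0],[0,0,0]],[60,[0,0,0],[0,0,0]],[60,[0,0,0],[0,0,0]],[60,[0,0,40],[0,0,0]],[70,[0,0,90],[0,0,0]],[70,[10,-60,90],[0,0,0]],[70,[20,-120,80],[0,0,0]],[70,[30,-180,70],[0,0,0]],[70,[40,-240,65],[0,0,0]],[70,[47,-300,65],[0,0,0]],[70,[47,-300,65],[0,0,0]],[70,[47,-300,65],[0,0,0]]]'; python3 b.py bushing1 follower
```

```text
time: 22.1
ee_pos: [0.5949, -0.2999, 0.2006]
tcp_rot: [179.9, -0.4, 9.9]
wrist_force: [0.1, 0.6, -0.0]
opening: 0.0594
tcp [ 0.5949 -0.2999  0.2006] [179.91  -0.45   9.94] 0.05942770434446583
bushing1 0.97 [ 0.6256 -0.3006] [ 0.   0.  -0.5  0.6] [324. 140.] shift mm [30.7 -0.7] dz -192.6
follower 0.96 [ 0.516  -0.3001] [-0.3  0.4 -0.7  0.7] [304. 246.] shift mm [-78.9  -0.2] dz -192.6
```

```bash
python3 -m pendant '[[70,[30.7,-0.7,-60],[0,0,0]],[70,[30.7,-0.7,-110],[0,0,0]],[70,[30.7,-0.7,-160],[0,0,0]],[70,[30.7,-0.7,-192],[0,0,0]],[70,[30.7,-0.7,-192],[0,0,0]],[70,[30.7,-0.7,-192],[0,0,0]],[20,[30.7,-0.7,-192],[0,0,0]],[20,[30.7,-0.7,-192],[0,0,0]],[20,[30.7,-0.7,-192],[0,0,0]],[20,[30.7,-0.7,-192],[0,0,0]]]' 40
```

```text
time: 23.5
ee_pos: [0.6268, -0.2997, 0.0116]
tcp_rot: [179.8, -0.6, 10.1]
wrist_force: [-0.8, 1.9, 7.0]
opening: 0.0279
```

```bash
python3 -m pendant '[[20,[0,0,60],[0,0,0]],[20,[0,0,120],[0,0,0]],[20,[0,0,179],[0,0,0]],[20,[-15,55,190],[0,0,0]],[20,[-30,110,190],[0,0,0]],[20,[-45,165,190],[0,0,0]],[20,[-60,220,190],[0,0,0]],[20,[-70,270,190],[0,0,0]],[20,[-78.7,300,180],[0,0,0]],[20,[-78.7,300,160],[0,0,0]],[20,[-78.7,300,145],[0,0,0]],[20,[-78.7,300,140],[0,0,0]],[20,[-78.7,300,140],[0,0,0]],[20,[-78.7,300,130],[0,0,0]],[20,[-78.7,300,125],[0,0,0]],[20,[-78.7,300,125],[0,0,0]]]'
```

```text
time: 25.5
ee_pos: [0.5479, 0.0002, 0.1361]
tcp_rot: [179.8, -0.6, 10.1]
wrist_force: [-0.1, -0.0, -0.6]
opening: 0.0277
```

```bash
python3 -m pendant '[[50,[0,0,0],[0,0,0]],[60,[0,0,0],[0,0,0]],[60,[0,0,0],[0,0,0]],[60,[0,0,40],[0,0,0]],[70,[0,0,90],[0,0,0]],[70,[-50,0,136],[0.2,0.6,0]],[70,[-50,0,136],[0.2,0.6,0]],[70,[-50,0,136],[0.2,0.6,0]]]'; python3 w.py w10.png bushing1; python3 tb.py w11.png .5475 .0003 -3.1 270 65 390 165;  python3 b.py follower; python3 -c "
from h import *
t=cam('top')
for d in pinpoint(t,'bushing1')+pinpoint(t,'follower'): print(d['confidence'],np.round(d['position'],3))
im=cv2.imread('pics/w11.png'); cv2.imwrite('pics/w11.png',cv2.resize(im,None,fx=.6,fy=.6))"
```

```text
time: 26.5
ee_pos: [0.4981, 0.0002, 0.2722]
tcp_rot: [-179.9, -0.1, 10.1]
wrist_force: [0.1, -0.0, -0.5]
opening: 0.0598
grasp 0.0187
[4.981e-01 2.000e-04 2.722e-01] [-1.7992e+02 -1.0000e-01  1.0060e+01] 0.05980448609908312 [ 0.1 -0.  -0.5]
[[0.175, -0.94, -0.292, 0.573], [-0.985, -0.168, -0.05, 0.014], [-0.002, 0.297, -0.955, 0.415], [0.0, 0.0, 0.0, 1.0]] 356.06747764824354
bushing1 0.79 [0.5458 0.0013 0.0769] [326.3, 120.5]
bushing1 0.56 [ 0.5467 -0.0008  0.0512] [328.0, 117.7]
bushing1 0.43 [ 0.5474 -0.0012  0.0309] [328.0, 115.5]
tcp [4.980e-01 2.000e-04 2.705e-01] [-1.7989e+02  9.0000e-02  1.0050e+01] 0.05968271907755081
follower 0.75 [ 0.4867 -0.2749] [-0.6  0.6 -0.5  0.5] [544. 206.] shift mm [ -11.3 -275.1] dz -262.5
0.54 [ 0.484 -0.272 -0.002]
```

View pics/w11.png

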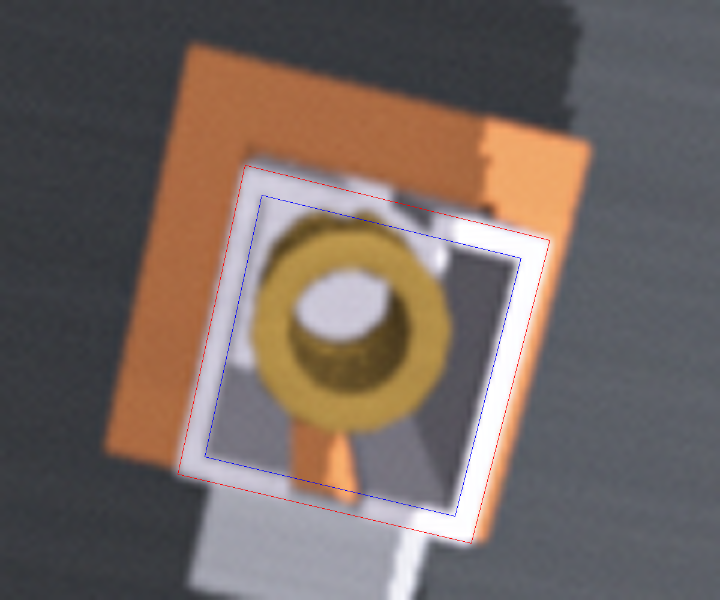

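```bash
python3 -m pendant '[[70,[-10,-60,0],[0,0,0]],[70,[-20,-120,-20],[0,0,0]],[70,[-30,-180,-40],[0,0,0]],[70,[-40,-240,-60],[0,0,0]],[70,[-41,-270,-70],[0,0,0]],[70,[-41,-270,-70],[0,0,0]],[50,[-41,-270,-70],[0,0,0]]]'; python3 b.py follower
```

```text
time: 27.78
ee_pos: [0.457, -0.2695, 0.2014]
tcp_rot: [-179.9, 0.0, 10.0]
wrist_force: [-0.5, 0.9, 0.2]
opening: 0.0437
tcp [ 0.457  -0.2695  0.2014] [-1.7988e+02  3.0000e-02  1.0040e+01] 0.043731876767824876
follower 0.56 [ 0.4866 -0.274 ] [-0.2  0.2 -0.6  0.6] [329. 140.] shift mm [29.6 -4.5] dz -193.4
```

```bash
python3 -m pendant '[[50,[29.6,-4.5,-60],[0,0,0]],[50,[29.6,-4.5,-120],[0,0,0]],[50,[29.6,-4.5,-160],[0,0,0]],[50,[29.6,-4.5,-181],[0,0,0]],[50,[29.6,-4.5,-181],[0,0,0]],[50,[29.6,-4.5,-181],[0,0,0]],[0,[29.6,-4.5,-181],[0,0,0]],[0,[29.6,-4.5,-181],[0,0,0]],[0,[29.6,-4.5,-181],[0,0,0]],[0,[29.6,-4.5,-181],[0,0,0]],[0,[29.6,-4.5,-181],[0,0,0]]]' 40; python3 b.py follower
```

```text
time: 29.25
ee_pos: [0.4876, -0.2739, 0.022]
tcp_rot: [-180.0, -0.1, 10.1]
wrist_force: [0.5, -0.4, 6.0]
opening: 0.0105
tcp [ 0.4876 -0.2739  0.022 ] [-1.7998e+02 -9.0000e-02  1.0110e+01] 0.010483768541623171
follower 0.94 [ 0.4866 -0.2745] [-1.6  1.6 -1.3  1.2] [318. 255.] shift mm [-1.  -0.6] dz -14.0
```

```bash
python3 -m pendant '[[0,[0,0,60],[0,0,0]],[0,[0,0,120],[0,0,0]],[0,[0,0,179],[0,0,0]],[0,[15,60,190],[0,0,0]],[0,[30,120,190],[0,0,0]],[0,[45,180,190],[0,0,0]],[0,[55,230,180],[0,0,0]],[0,[60.7,274.3,160],[0,0,0]],[0,[60.7,274.3,150],[0,0,0]],[0,[60.7,274.3,148],[0,0,0]],[0,[60.7,274.3,140],[0,0,0]],[0,[60.7,274.3,133],[0,0,0]],[0,[60.7,274.3,127],[0,0,0]],[0,[60.7,274.3,127],[0,0,0]]]'
```

```text
time: 31.1
ee_pos: [0.548, 0.0001, 0.1485]
tcp_rot: [-180.0, -0.0, 10.1]
wrist_force: [0.2, 0.0, -0.7]
opening: 0.0106
```

```bash
python3 -m pendant '[[0,[0,0,-7],[0,0,0]],[0,[0,0,-14],[0,0,0]],[0,[0,0,-14],[0,0,0]]]';python3 -m pendant '[[20,[0,0,0],[0,0,0]],[40,[0,0,0],[0,0,0]],[60,[0,0,0],[0,0,0]],[60,[0,0,0],[0,0,0]],[60,[0,0,60],[0,0,0]],[60,[0,0,110],[0,0,0]],[60,[-50,0,138],[0,0,0]],[60,[-50,0,138],[0,0,0]],[60,[-50,0,138],[0,0,0]]]'; python3 tb.py w12.png .5475 .0003 -3.1 270 65 390 165;  python3 -c "
from h import *
im=cv2.imread('pics/w12.png'); cv2.imwrite('pics/w12.png',cv2.resize(im,None,fx=.6,fy=.6))"
```

```text
time: 31.48
ee_pos: [0.5476, 0.0002, 0.1336]
tcp_rot: [-180.0, 0.0, 10.1]
wrist_force: [-0.5, -0.1, -1.5]
opening: 0.01
time: 32.6
ee_pos: [0.4979, 0.0002, 0.2715]
tcp_rot: [-180.0, -0.0, 10.1]
wrist_force: [0.8, -0.5, -0.6]
opening: 0.0512
```

View pics/w12.png

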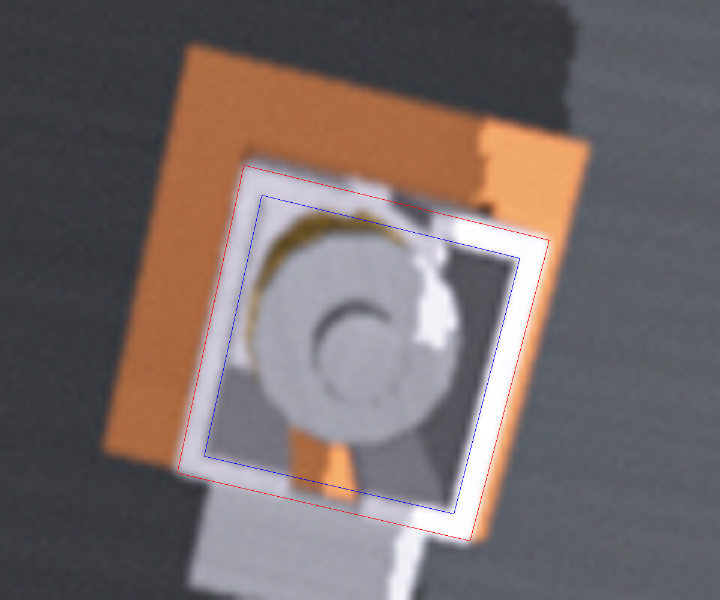

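```bash
python3 -m pendant '[[60,[0,0,60],[0,0,10]],[60,[0,0,110],[0,0,20]],[60,[10,60,110],[0,0,30]],[60,[20,120,110],[0,0,40]],[60,[30,180,110],[0,0,50]],[60,[40,240,110],[0,0,60]],[60,[47,300,110],[0,0,70]],[60,[47,310,110],[0,0,80]],[60,[47,310,110],[0,0,90]],[60,[47,310,110],[0,0,100]],[60,[47,310,110],[0,0,110]],[60,[47,310,110],[0,0,110]],[60,[47,310,110],[0,0,110]],[60,[47,310,110],[0,0,110]],[60,[47,310,110],[0,0,110]]]'; cat > c.py <<'E'
from h import *
import sys
for n in ("wrist","top","scene"):
    p=cam(n); r={}
    if n=="wrist": save(p,sys.argv[1]); print(p["obs"]["ee_pos"].round(4),p["obs"]["tcp_rot"].round(2),p["obs"]["opening"],p["obs"]["q"].round(0))
    for l in ("wing","hook_top","front_mark","hanger"):
        for d in pinpoint(p,l)[:1]: r[l]=np.array(d["position"]); print(n,l,round(d["confidence"],2),r[l].round(4),proj(p,r[l]))
    for a,b in (("wing","hook_top"),("wing","front_mark")):
        if a in r and b in r: d=r[b]-r[a]; print(b,"ang",np.degrees(np.arctan2(d[1],d[0])).round(1),"r",np.hypot(d[0],d[1]).round(4))
E
python3 c.py w13.png
```

```text
time: 34.52
ee_pos: [0.5449, 0.3102, 0.3808]
tcp_rot: [-179.9, 0.1, 120.0]
wrist_force: [-0.6, -0.0, 0.1]
opening: 0.0513
[0.5449 0.3102 0.3808] [-1.7995e+02  6.0000e-02  1.2002e+02] 0.05134367748655055 [ 30.  26.  54. 118.  -0.  90.]
wrist wing 0.82 [0.5435 0.3111 0.2172] [316.2, 175.7]
wrist hook_top 0.74 [0.4895 0.401  0.1817] [314.3, 51.8]
wrist front_mark 0.82 [0.4976 0.2139 0.0146] [257.1, 183.3]
hook_top ang 121.0 r 0.1049
front_mark ang -115.3 r 0.1075
top wing 0.57 [0.5467 0.3084 0.2175] [216.0, 196.9]
top front_mark 0.76 [0.5032 0.2138 0.0177] [266.0, 227.3]
top hanger 0.73 [0.5153 0.0038 0.1187] [339.3, 218.2]
front_mark ang -114.7 r 0.1041
scene wing 0.8 [0.5442 0.3126 0.2176] [370.8, 132.9]
scene hook_top 0.62 [0.4891 0.3999 0.1738] [366.0, 128.3]
scene front_mark 0.65 [0.5067 0.2117 0.0118] [335.0, 209.4]
scene hanger 0.73 [ 5.244e-01 -3.000e-04  1.191e-01] [294.0, 228.2]
hook_top ang 122.3 r 0.1032
front_mark ang -110.4 r 0.1076
```

View pics/w13.png

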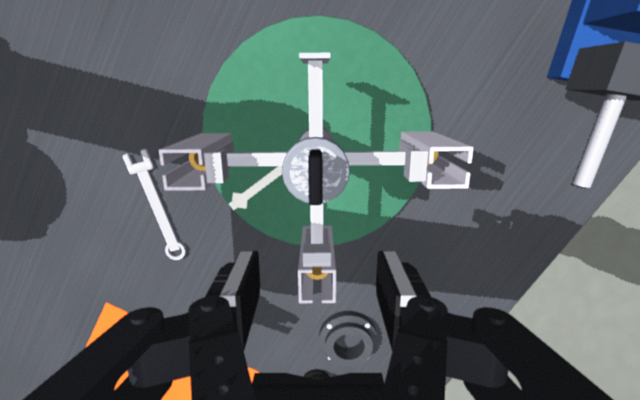

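```bash
python3 -c "
from h import *
p=cam('wrist')
a=ray(p,283,166,.012);b=ray(p,233,207,.012);d=b-a;print(a,b,np.degrees(np.arctan2(d[1],d[0])))
for ax in ((.545,.311),(.546,.310)):
  d=b[:2]-ax;print(np.degrees(np.arctan2(d[1],d[0])),np.hypot(*d))
print('hook',ray(p,314.5,56,.175), 'wing ends',ray(p,316.5,151,.235),ray(p,316,205,.235))
m=p['img'].astype(int); g=((m[:,:,1]>m[:,:,0]*1.3)&(m[:,:,1]>m[:,:,2]*1.15)&(m[:,:,1]>50)).astype(np.uint8)
pts=np.argwhere(g)[:,::-1]; h=cv2.convexHull(pts.astype(np.int32)); print(cv2.boundingRect(h))
q=[ray(p,*x[0],.012)[:2] for x in h]; c,r=cv2.minEnclosingCircle(np.array(q,np.float32)); print(c,r)
"
```

```text
[0.5184 0.2554 0.012 ] [0.483  0.1615 0.012 ] -110.65628266020421
-112.5245536156637 0.16184637777843533
-112.98871680208066 0.1613110349604143
hook [0.4909 0.3984 0.175 ] wing ends [0.5312 0.333  0.235 ] [0.554  0.2926 0.235 ]
(202, 15, 229, 230)
(0.5428500175476074, 0.3108999729156494) 0.1642085611820221
```

```bash
python3 -m pendant '[[40,[-1.4,1.3,-60],[0,0,0.7]],[40,[-1.4,1.3,-120],[0,0,0.7]],[40,[-1.4,1.3,-155],[0,0,0.7]],[40,[-1.4,1.3,-172],[0,0,0.7]],[40,[-1.4,1.3,-172],[0,0,0.7]],[0,[-1.4,1.3,-172],[0,0,0.7]],[0,[-1.4,1.3,-172],[0,0,0.7]],[0,[-1.4,1.3,-172],[0,0,0.7]],[0,[-1.4,1.3,-172],[0,0,0.7]],[0,[-1.4,1.3,-172],[0,0,0.7]]]' 60
```

```text
time: 36.58
ee_pos: [0.5421, 0.3106, 0.2104]
tcp_rot: [-179.8, 0.1, 120.8]
wrist_force: [-11.8, -7.5, 4.8]
opening: 0.0105
```

```bash
python3 -m pendant '[[0,[0,0,0],[0,0,10]],[0,[0,0,0],[0,0,20]],[0,[0,0,0],[0,0,30]],[0,[0,0,0],[0,0,40]],[0,[0,0,0],[0,0,50]],[0,[0,0,0],[0,0,60]],[0,[0,0,0],[0,0,60]],[0,[0,0,0],[0,0,60]]]'; python3 -m pendant '[[0,[0,0,0],[0,0,10]],[0,[0,0,0],[0,0,20]],[0,[0,0,0],[0,0,30]],[0,[0,0,0],[0,0,40]],[0,[0,0,0],[0,0,50]],[0,[0,0,0],[0,0,60]],[0,[0,0,0],[0,0,67]],[0,[0,0,0],[0,0,67]],[0,[0,0,0],[0,0,67]],[0,[0,0,0],[0,0,67]]]'
```

```text
time: 37.58
ee_pos: [0.5415, 0.3097, 0.2104]
tcp_rot: [-179.7, -0.1, -179.2]
wrist_force: [-4.5, -6.1, -5.9]
opening: 0.0107
time: 38.83
ee_pos: [0.5421, 0.3087, 0.2104]
tcp_rot: [-179.6, -0.1, -112.3]
wrist_force: [3.6, -6.7, -7.7]
opening: 0.0107
```

```bash
python3 -m pendant '[[30,[0,0,0],[0,0,0]],[40,[0,0,0],[0,0,0]],[40,[0,0,0],[0,0,0]],[40,[0,0,60],[0,0,0]],[40,[0,0,120],[0,0,0]],[60,[0,0,170],[0,0,0]],[60,[0,0,170],[0,0,0]],[60,[0,0,170],[0,0,0]]]' 40; python3 c.py w14.png
```

```text
time: 39.83
ee_pos: [0.5424, 0.3089, 0.38]
tcp_rot: [-179.6, -0.1, -112.3]
wrist_force: [0.5, 0.6, 0.6]
opening: 0.0511
[0.5424 0.3089 0.38  ] [-1.7964e+02 -1.5000e-01 -1.1228e+02] 0.051115529034480016 [ 30.  25.  52. 117.  -0. -38.]
wrist wing 0.83 [0.5426 0.3073 0.2153] [317.8, 174.9]
wrist hook_top 0.64 [0.5021 0.2185 0.1794] [322.3, 60.3]
wrist front_mark 0.88 [0.5002 0.2128 0.0142] [321.2, 64.6]
hook_top ang -114.5 r 0.0976
front_mark ang -114.2 r 0.1036
top wing 0.76 [0.5461 0.3082 0.2176] [216.0, 197.2]
top hook_top 0.7 [0.5076 0.2163 0.1757] [255.9, 216.3]
top front_mark 0.72 [0.5038 0.2131 0.0202] [266.1, 226.9]
hook_top ang -112.7 r 0.0996
front_mark ang -114.0 r 0.1041
scene wing 0.91 [0.5446 0.3106 0.2187] [370.6, 132.8]
scene hook_top 0.9 [0.5032 0.2144 0.1763] [336.8, 159.0]
scene front_mark 0.95 [0.5044 0.2116 0.0141] [334.3, 208.5]
scene hanger 0.84 [5.196e-01 3.000e-04 1.185e-01] [292.4, 227.4]
hook_top ang -113.3 r 0.1047
front_mark ang -112.1 r 0.1069
```

View pics/w14.png

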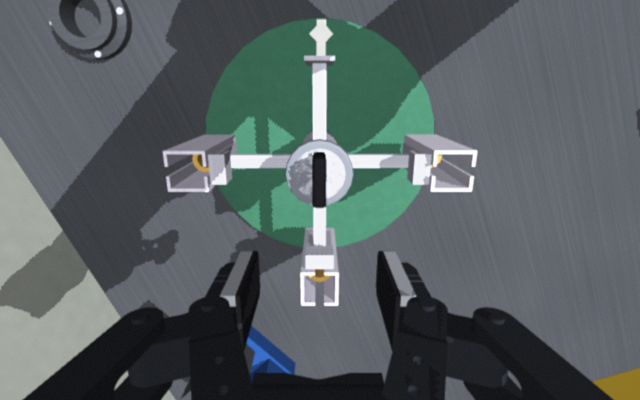

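```bash
python3 -c "
from h import *
p=cam('wrist')
for u,v in ((305,58),(335,58),(320,58)): print(ray(p,u,v,.175))
print(ray(p,319.5,152,.235),ray(p,320,207,.235))"
python3 -m pendant '[[75,[0,-60,0],[0,0,-10]],[75,[0,-120,0],[0,0,-20]],[75,[2,-180,-20],[0,0,-30]],[75,[4,-240,-60],[0,0,-40]],[75,[5.1,-300,-100],[0,0,-50]],[75,[5.1,-308.6,-130],[0,0,-60]],[75,[5.1,-308.6,-150],[0,0,-70.8]],[75,[5.1,-308.6,-150],[0,0,-70.8]],[75,[5.1,-308.6,-150],[0,0,-70.8]],[75,[5.1,-308.6,-150],[0,0,-70.8]]]'
```

```text
[0.5156 0.2101 0.175 ]
[0.4903 0.2205 0.175 ]
[0.5029 0.2153 0.175 ]
[0.532  0.2855 0.235 ] [0.5495 0.3295 0.235 ]
time: 41.88
ee_pos: [0.5477, 0.0005, 0.2317]
tcp_rot: [-179.6, -0.0, 177.1]
wrist_force: [-0.0, -0.7, -0.3]
opening: 0.064
```

```bash
python3 -m pendant '[[75,[-0.2,-0.2,-50],[0.4,0,0]],[75,[-0.2,-0.2,-90],[0.4,0,0]],[75,[-0.2,-0.2,-120],[0.4,0,0]],[75,[-0.2,-0.2,-137],[0.4,0,0]],[75,[-0.2,-0.2,-137],[0.4,0,0]],[75,[-0.2,-0.2,-137],[0.4,0,0]]]'; python3 -m pendant '[[30,[0,0,0],[0,0,0]],[30,[0,0,0],[0,0,0]],[30,[0,0,0],[0,0,0]],[30,[0,0,0],[0,0,0]],[30,[0,0,0],[0,0,0]]]' 70
```

```text
time: 42.62
ee_pos: [0.5483, 0.0004, 0.0963]
tcp_rot: [180.0, 0.1, 177.1]
wrist_force: [0.0, 0.4, 0.7]
opening: 0.0644
time: 43.25
ee_pos: [0.5493, 0.0001, 0.098]
tcp_rot: [180.0, 0.2, 177.1]
wrist_force: [-0.0, -1.0, 5.8]
opening: 0.0387
```

```bash
python3 -m pendant '[[30,[0,0,20],[0,0,0]],[30,[0,0,45],[0,0,0]],[30,[0,0,80],[0,0,0]],[30,[0,0,115],[0,0,-8]],[30,[0,10,115],[0,0,-18]],[30,[-10,25,115],[0,0,-28]],[30,[-20,40,115],[0,0,-38]],[30,[-30,60,115],[0,0,-48]],[30,[-40,80,115],[0,0,-58]],[30,[-50,100,115],[0,0,-68]],[30,[-60,120,115],[0,0,-78]],[30,[-70,140,115],[0,0,-88]],[30,[-72,152,115],[0,0,-98]],[30,[-72,152,115],[0,0,-108.9]],[30,[-72,152,115],[0,0,-108.9]],[30,[-72,152,115],[0,0,-108.9]],[30,[-72,152,115],[0,0,-108.9]]]'; python3 c.py w15.png
```

```text
time: 45.38
ee_pos: [0.4773, 0.152, 0.2129]
tcp_rot: [180.0, 0.2, 68.3]
wrist_force: [-0.6, -0.3, -4.9]
opening: 0.039
[0.4773 0.152  0.2129] [179.97   0.23  68.33] 0.03901301300606637 [ 18.  -2.   1.  93.  -0. 129.]
wrist hook_top 0.97 [0.5045 0.2171 0.1792] [320.0, 100.4]
wrist front_mark 0.73 [0.4987 0.2145 0.0147] [314.1, 98.4]
wrist hanger 0.92 [0.4901 0.1744 0.2374] [327.4, 236.2]
scene wing 0.92 [0.545  0.3103 0.2155] [370.6, 134.0]
scene hook_top 0.57 [0.5031 0.2139 0.1737] [336.6, 159.9]
scene front_mark 0.95 [0.5042 0.2109 0.0122] [334.1, 209.2]
scene hanger 0.74 [0.4891 0.1789 0.2347] [324.9, 143.2]
hook_top ang -113.5 r 0.1051
front_mark ang -112.3 r 0.1074
```

View pics/w15.png

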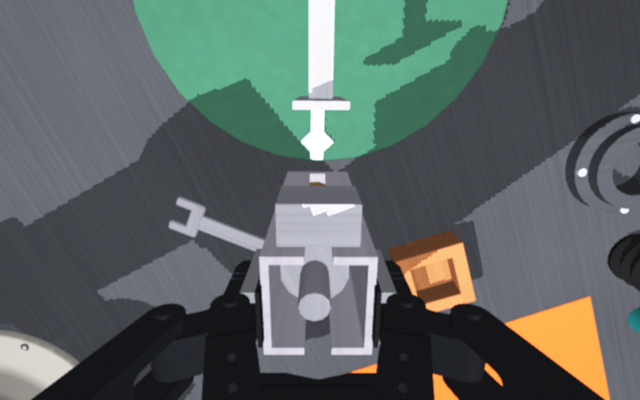

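```bash
python3 -c "
from h import *
p=cam('wrist'); o=p['obs']['ee_pos']; print(o)
z=o[2]-.092
f=lambda P:(P[:2]-o[:2])*1000
yaw=np.radians(68.3); R=np.array([[np.cos(yaw),np.sin(yaw)],[-np.sin(yaw),np.cos(yaw)]])
for n,u,v,zz in (('mTL',259,258,z+.126),('mTR',381,256,z+.126),('mBR',374,355,z+.126),('mBL',264,355,z+.126),('lipL',276,204.5,z+.118),('lipR',361,204.5,z+.118),('plL',292.5,103.5,.175),('plR',350,102.5,.175)):
  P=ray(p,u,v,zz); print(n,P,'tool xy',(R@f(P)).round(1))
"
```

```text
[0.47728054 0.15214346 0.21300596]
mTL [0.467  0.1797 0.247 ] tool xy [21.8 19.7]
mTR [0.5056 0.1651 0.247 ] tool xy [ 22.5 -21.5]
mBR [0.4901 0.1274 0.247 ] tool xy [-18.2 -21.1]
mBL [0.4521 0.1426 0.247 ] tool xy [-18.2  19.9]
lipL [0.4782 0.1929 0.239 ] tool xy [38.2 14.2]
lipR [0.5054 0.182  0.239 ] tool xy [ 38.1 -15.1]
plL [0.4915 0.2207 0.175 ] tool xy [69.  12.1]
plR [0.5179 0.2107 0.175 ] tool xy [ 69.4 -16.1]
```

```bash
python3 -c "
from h import *
p=cam('wrist'); print(p['img'][94:116,298:301].mean(1).round(0).astype(int).tolist()); print(p['img'][94:116,341:344].mean(1).round(0).astype(int).tolist())"
python3 -m pendant '[[30,[6,14,0],[0,0,0]],[30,[12,28,0],[0,0,0]],[30,[16.5,37.6,0],[0,0,0]],[30,[16.5,37.6,0],[0,0,0]],[30,[16.5,37.6,0],[0,0,0]],[30,[16.5,37.6,0],[0,0,0]]]'; python3 c.py w16.png
```

```text
[[99, 175, 141], [99, 172, 139], [99, 160, 134], [98, 133, 120], [97, 106, 108], [99, 99, 107], [135, 134, 146], [217, 218, 231], [249, 249, 253], [250, 251, 253], [249, 250, 252], [249, 250, 252], [250, 250, 252], [250, 250, 252], [250, 250, 253], [238, 241, 246], [148, 196, 180], [96, 171, 137], [98, 173, 140], [100, 175, 141], [98, 175, 140], [99, 175, 141]]
[[97, 173, 140], [99, 175, 143], [99, 173, 141], [97, 159, 133], [97, 129, 119], [94, 100, 104], [118, 118, 128], [203, 203, 216], [249, 250, 254], [250, 251, 253], [249, 250, 252], [249, 249, 252], [249, 249, 252], [250, 250, 252], [250, 249, 253], [241, 243, 248], [168, 209, 197], [104, 176, 145], [95, 170, 138], [96, 170, 139], [95, 169, 138], [96, 169, 138]]
time: 46.98
ee_pos: [0.4937, 0.1895, 0.2131]
tcp_rot: [180.0, 0.2, 68.2]
wrist_force: [0.2, -0.1, -5.6]
opening: 0.039
[0.4937 0.1895 0.2131] [179.96   0.23  68.19] 0.03896346709449428 [ 21.   2.   5.  93.  -0. 133.]
wrist hook_top 0.81 [0.5053 0.2171 0.1794] [318.4, 182.6]
wrist front_mark 0.75 [0.5042 0.2136 0.0139] [318.3, 141.4]
wrist hanger 0.89 [0.504  0.2106 0.2364] [322.1, 240.3]
top hook_top 0.2 [0.501  0.2099 0.0177] [267.3, 228.0]
top front_mark 0.94 [0.5022 0.2122 0.0155] [266.6, 227.7]
scene wing 0.92 [0.5434 0.3093 0.2167] [369.9, 133.6]
scene hook_top 0.93 [0.5029 0.2157 0.1755] [336.9, 158.9]
scene front_mark 0.63 [0.503  0.2133 0.0132] [334.2, 208.3]
scene hanger 0.92 [0.5029 0.2143 0.2325] [337.6, 139.4]
hook_top ang -113.4 r 0.102
front_mark ang -112.8 r 0.1042
```

```bash
python3 -m pendant '[[30,[-0.3,-0.5,-10],[0,0,0]],[30,[-0.3,-0.5,-20],[0,0,0]],[30,[-0.3,-0.5,-26],[0,0,0]],[30,[-0.3,-0.5,-32],[0,0,0]],[30,[-0.3,-0.5,-38],[0,0,0]],[30,[-0.3,-0.5,-44],[0,0,0]],[30,[-0.3,-0.5,-48],[0,0,0]],[30,[-0.3,-0.5,-48],[0,0,0]]]'; python3 c.py w17.png
```

```text
time: 48.72
ee_pos: [0.4934, 0.1892, 0.1647]
tcp_rot: [180.0, 0.2, 68.2]
wrist_force: [0.4, -0.6, -5.8]
opening: 0.0389
[0.4934 0.1892 0.1647] [179.98   0.25  68.21] 0.038923886806660896 [ 21.   1.  -1.  88.  -0. 133.]
wrist front_mark 0.89 [0.4972 0.2134 0.0127] [311.0, 152.7]
wrist hanger 0.93 [0.5042 0.2088 0.1888] [325.0, 244.3]
top front_mark 0.56 [0.5051 0.2148 0.0166] [265.7, 226.7]
scene wing 0.56 [0.5443 0.3119 0.2174] [370.7, 133.0]
scene hook_top 0.9 [0.5043 0.2148 0.1743] [337.2, 159.7]
scene front_mark 0.98 [0.5048 0.2127 0.0119] [334.6, 209.0]
scene hanger 0.69 [0.5035 0.2177 0.1868] [337.7, 154.9]
hook_top ang -112.4 r 0.105
front_mark ang -111.7 r 0.1068
```

View pics/w17.png

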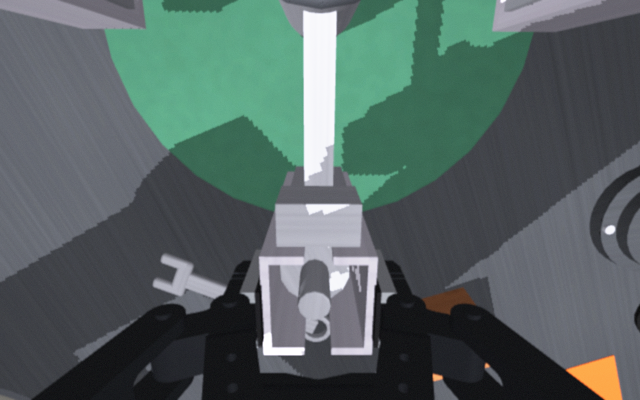

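```bash
python3 -m pendant '[[30,[0,0,-4],[0,0,0]],[30,[0,0,-8],[0,0,0]],[30,[0,0,-11],[0,0,0]],[30,[0,0,-13],[0,0,0]],[30,[0,0,-13],[0,0,0]]]'
```

```text
time: 50.1
ee_pos: [0.4936, 0.1892, 0.1529]
tcp_rot: [179.9, 0.2, 68.2]
wrist_force: [-3.1, -1.7, 3.3]
opening: 0.0391
```

```bash
python3 -m pendant '[[48,[0,0,1],[0,0,0]],[52,[0,0,1],[0,0,0]],[60,[0,0,1],[0,0,0]],[70,[0,0,1],[0,0,0]],[70,[0,0,1],[0,0,0]],[70,[0,0,1],[0,0,0]]]'; python3 -c "
from h import *
for n in ('wrist','scene','top'):
  p=cam(n)
  for l in ('hanger','hook_top','tube_mouth','front_mark'):
    for d in pinpoint(p,l)[:2]: print(n,l,round(d['confidence'],2),np.round(d['position'],4))"
python3 -m pendant '[[75,[0,0,20],[0,0,0]],[75,[0,0,50],[0,0,0]],[75,[0,0,100],[0,0,0]],[75,[-10,-25,150],[0,0,0]],[75,[-25,-60,170],[0,0,0]],[75,[-25,-60,170],[0,0,0]],[75,[-25,-60,170],[0,0,0]]]'; python3 -c "
from h import *
p=cam('wrist'); q=cam('scene')
a=cv2.resize(p['img'],(480,300)); b=cv2.resize(q['img'][60:260,230:470],(480,400),interpolation=cv2.INTER_CUBIC)
cv2.imwrite('pics/w18.png',np.vstack([a,b])[:,:,::-1][:600+100])
im=cv2.imread('pics/w18.png'); cv2.imwrite('pics/w18.png',cv2.resize(im,None,fx=.85,fy=.85))
for n,P in (('w',p),('s',q)):
  for l in ('hanger','hook_top','tube_mouth','front_mark','follower','boot','flange','spanner'):
    for d in pinpoint(P,l)[:2]: print(n,l,round(d['confidence'],2),np.round(d['position'],4))"
```

```text
time: 50.85
ee_pos: [0.4935, 0.1892, 0.1538]
tcp_rot: [179.9, 0.2, 68.2]
wrist_force: [0.2, 0.4, -0.1]
opening: 0.06
wrist hanger 0.88 [0.5025 0.2106 0.1757]
wrist tube_mouth 0.83 [0.4955 0.1895 0.1845]
wrist front_mark 0.86 [0.4993 0.2114 0.0136]
scene hanger 0.92 [0.501  0.2134 0.1759]
scene hanger 0.5 [0.7588 0.0462 0.0037]
scene tube_mouth 0.68 [0.498 0.187 0.188]
scene front_mark 0.76 [0.5057 0.2122 0.0148]
time: 52.48
ee_pos: [0.4687, 0.1293, 0.3234]
tcp_rot: [179.9, 0.2, 68.2]
wrist_force: [0.3, 0.4, -0.4]
opening: 0.0637
w hanger 0.95 [0.505  0.212  0.1757]
w tube_mouth 0.84 [0.4932 0.1912 0.1867]
w front_mark 0.5 [0.4911 0.1906 0.1876]
w follower 0.79 [0.4916 0.1957 0.1472]
w follower 0.2 [0.4978 0.1974 0.0634]
w boot 0.97 [ 0.7643 -0.0737 -0.0046]
w boot 0.25 [0.4952 0.1947 0.0619]
w flange 0.91 [ 0.7639  0.0453 -0.    ]
w flange 0.17 [0.3847 0.0952 0.0013]
w spanner 0.7 [0.3842 0.0958 0.0052]
s hanger 0.92 [0.5025 0.2146 0.1766]
s hook_top 0.57 [0.5044 0.2137 0.1753]
s tube_mouth 0.74 [0.4961 0.1896 0.186 ]
s front_mark 0.74 [ 0.7632 -0.0688 -0.0025]
s front_mark 0.66 [0.5034 0.2115 0.0144]
s follower 0.49 [0.4927 0.1905 0.1476]
s boot 0.95 [ 0.759  -0.0653 -0.0033]
s flange 0.64 [0.7579 0.0448 0.0017]
s flange 0.28 [0.4931 0.1903 0.1506]
s spanner 0.38 [ 0.7579 -0.0745 -0.0011]
```

```bash
python3 -m pendant '[[75,[0,0,0],[0,0,0]],[75,[0,0,0],[0,0,0]],[75,[0,0,0],[0,0,0]],[75,[0,0,0],[0,0,0]]]'; python3 -c "
from workcell import *
print(job_done())"
```

```text
time: 53.88
ee_pos: [0.4685, 0.1292, 0.3239]
tcp_rot: [179.9, 0.2, 68.2]
wrist_force: [0.1, -0.7, 0.2]
opening: 0.0639
the job is handed in; nothing more can be done
None
```

The tube hangs on the empty hook with all four brass bushings and the follower inside, and the job was handed in at about 54 s. No verdict was reported.

**What I did:** I stacked the four bushings on the mat flat in the tube and set the follower on top, stem up. I then turned the carousel about 127° counter-clockwise so the empty hook stood over the pointer, and hung the tube there.

**Last checks:**
- **Hanger on hook:** the scene camera put them about 2–3 mm apart (hanger [0.5025, 0.2146, 0.1766], hook [0.5044, 0.2137, 0.1753]).
- **Hook over pointer:** within about 2–3 mm.
- **Follower:** seen inside the tube, at the height expected above four bushings.
- **Bystanders:** boot and flange read within about 7 mm of where they began; the spanner did too by the wrist camera. The scene camera's low-confidence spanner reading fell on the boot, so I took it as false.
- **Robot:** the gripper was clear and the wrist force was close to zero.

**What went wrong or disagreed:**
- The first bushing insertion hit the tube's rim at about 19 N, because the last joint was at its range limit. I turned the tool and it then went in cleanly.
- Fingertips touched the rim once more, at about 16 N.
- The follower was knocked about 4 cm aside during the run; I found it again and picked it up.
- The text says the hanger points roughly to world +x, but every camera showed it towards −x, and I used what the cameras showed.
- My picture of the finished hang was refused at the viewing limit, so that check rests on the networks' numbers alone.

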